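Pin the calibration weight into its clamshell block and hold it shut

TASK

Drop the larger brass weight into the square well of the blue clamshell block, swing the hinged aluminium half down shut, then take the red-handled pin from its grey stand and push it down through the hole in the lid into the block until its steel collar sits on the lid. Finish while still holding the pin and pressing it down firmly, so that the halves stay pressed shut; do not let go. Leave the smaller weight, the phone and the turquoise note pad where they are.

Things in the scene. Friction and masses are not known exactly. Their poses are not given: they have to be found in the camera images.
- jig: Lower half of the clamshell block, blue, 120 x 90 x 42 mm high, with a 3 mm foot plate 10 mm wider all round, fixed. Origin under its centre at desk level; x points from the pin-hole end toward the hinge, y along the hinge, z up. The square well is in its middle, the 11 mm pin hole 44 mm from the middle toward -x (right through the block).
- jig_well (a point): Centre of the floor of the well, 4 mm above the desk, axes as the block's. The well is 45 x 45 mm, open at the top, 38 mm deep.
- jig_hole (a point): Mouth of the pin hole (11 mm wide, chamfered) in the block's top face, 42 mm above the desk.
- lid_hinge (a point): Middle of the hinge axis, at the block's +x top edge, 42 mm above the desk; the axis runs along the block's y. Steel knuckles stand 6 mm above and 10 mm behind it.
- lid (a joint): Opening angle of the lid, rad: 0 shut flat, 1.57 upright, 2.1 furthest open, leaning away from the pin-hole end; starts at 1.7 to 1.95. Aluminium plate 120 mm long from the hinge, 90 wide, 10 thick; its inner face passes through the hinge axis. A friction hinge: it stays where left and takes 0.15 N m (plus up to 0.09 of weight) to swing; push its outer face with the fingertips.
- lid_hole (a point): Mouth of the 11 mm wide, chamfered pin hole in the lid's outer face, 104 mm from the hinge axis, in the middle of the lid's width. With the lid shut it is 52 mm above the desk, right above jig_hole.
- pin: Locking pin, upright in its stand, 78 mm long, 60 g. Origin at the tip, z up along the pin to its handle. Steel shank 8 mm in diameter and 36 mm long with a tapered tip (5 mm), then a steel collar 22 mm in diameter and 4 mm high, then a red round handle 22 mm in diameter and 38 mm high. Grip it by the handle from above.
- pin_tip (a point): The pin's tip, centre of the foot of the shank. Pushed home in the shut block it is 16 mm above the desk.
- pin_shoulder (a point): Underside of the pin's collar, 36 mm above the tip; it rests on the stand at first, and on the lid when the pin is home.
- pin_stand: Grey plastic stand fixed to the desk: round foot 52 mm in diameter, 6 mm high, and a 26 mm square post up to 42 mm above the desk with a 10 mm hole right through it. Origin under its centre.
- weight_big: Larger brass calibration weight, upright on the desk: round body 26 mm in diameter and 22 mm high with a neck and a knob of 16 mm on top, 30 mm high in all, about 100 g. Origin under its centre.
- weight_small: Smaller brass calibration weight, 21 mm in diameter, 23 mm high, upright on the desk; bystander. Origin under its centre.
- phone: Black phone lying on the desk, 144 x 72 x 8 mm; bystander. Origin under its centre.
- sticky_pad: Turquoise pad of sticky notes lying on the desk behind the block, 76 x 76 x 12 mm; bystander. Origin under its centre.

How it is judged (in metres and radians):
On the way, in this order (a step that is already met when the one before it is completed fails the run):
1. the larger weight lies in the well, let go, with the lid still open (x of weight_big in the frame of jig_well between -0.022 and 0.022 m and y of weight_big in the frame of jig_well between -0.022 and 0.022 m and z of weight_big in the frame of jig_well between -0.006 and 0.031 m and value of joint lid above 0.6 rad and contact force between the fingers and weight_big below 0.1 N), for 0.2 s.
2. the lid is swung shut (x of weight_big in the frame of jig_well between -0.022 and 0.022 m and y of weight_big in the frame of jig_well between -0.022 and 0.022 m and z of weight_big in the frame of jig_well between -0.006 and 0.031 m and value of joint lid below 0.06 rad), for 0.2 s.
3. the pin is home through lid and block (horizontal distance between pin_tip and jig_hole below 0.004 m and z of pin_tip in the frame of jig below 0.0195 m and angle between the z axis of pin and the z axis of jig, either way round below 0.1 rad and value of joint lid below 0.03 rad), for 0.2 s.
At the end, for the whole second after the job is handed in: The larger weight is in the well; the lid is shut to within 0.03 rad; the pin stands in the hole, its tip within 4 mm of the hole's axis and no more than 3.5 mm short of fully home, within 0.1 rad of upright; the fingers still touch the pin and press it on the block and lid with more than 4 N (all of step 3 and x of weight_big in the frame of jig_well between -0.022 and 0.022 m and y of weight_big in the frame of jig_well between -0.022 and 0.022 m and z of weight_big in the frame of jig_well between -0.006 and 0.031 m and contact force between pin and jig above 4 N and contact force between the fingers and pin above 1 N); the arm keeps its last pose, push and grip.
It fails at once if the smaller weight moved more than 20 mm (distance of weight_small from where it was at the start of the episode above 0.02 m).
It fails at once if the phone moved more than 20 mm (distance of phone from where it was at the start of the episode above 0.02 m).
It fails at once if the note pad moved more than 20 mm (distance of sticky_pad from where it was at the start of the episode above 0.02 m).
It also fails if it takes over 72 s, if anything falls off the work surface, if the arm or the gripper's body presses on something with over 40 N, if the wrist force passes 120 N, or if a joint passes its speed limit or range.

ROBOT

A 6-joint arm with a two-finger parallel gripper is mounted at the origin on a cart in front of the work surface, level with it; the furniture and walls round the work are solid. World frame = base frame: x ahead of the robot, y to its left, z up, the work surface at z = 0. Lengths are in m, angles in degrees, forces in N, time in s.
With the tool pointing down it reaches from about 0.25 to 0.725 m from the base axis. Payload 9.7 kg.
Tool frame: the origin (TCP) lies at the centre of the arm's flange, where the gripper is bolted on; the fingertips stand 173 mm ahead of it and the grasp point (between the pads) lies 155 mm ahead of it; z points along the fingers, y is the line along which they close (so a half turn about z gives the same grasp; the last joint's range is limited). The gripper opens to 85 mm and grips with 20 to 120 N. Pads are 22 mm wide; open, the fingers measure 114 mm over their backs; the gripper's body (76 mm by 85 mm) begins 54 mm behind the grasp point. The pads swing forward as they close: fully open they stand 13 mm farther back than shut.
Start: joints at [-72.135, 4.979, 10.078, 95.1, 0, 90], TCP at [0.169, -0.523, 0.405] pointing down, gripper open.
Joint ranges: [-179.16, 179.16], [-48.56, 103.87], [-65.8, 70.77], [-126.05, 130.52], [-82.76, 87.17], [-180, 180]. Speed limits (degrees/s): [127.2, 127.2, 147.25, 180, 180, 180].

INTERFACE

Orientations are given as [roll, pitch, yaw] about the fixed x, y, z axes, in that order (R = Rz(yaw) Ry(pitch) Rx(roll)).
In Python, from workcell import monitor, camera, get_calibration, bot gives the robot as it stands.
- The arm moves only by the tool carry_out, never from a script. Its argument "targets" is text: rows parted by semicolons, each of 7 numbers parted by spaces: the shift along the tool's x, y, z in units of 0.04 m (1.0 is 0.04 m), then the turn, a rotation vector about the tool's x, y, z in units of 0.1 rad (1.0 is 0.1 rad), then the opening, from -1 (shut) to 1 (fully open), so that 0 is half open. A call has exactly 8 rows; each row shifts and turns the commanded pose from where the row before left it, along the tool's axes as they then stand; what a row does not reach is not made up. A row lasts 1/12 s, in which the tool goes at most 41.7 mm and 7.16 degrees, less where a joint would pass 70% of its speed; a pose out of reach is approached as far as the arm can. A call with a number of a shift or a turn outside -1 to 1 is refused whole. A call with a gripper value outside its range is refused whole. The fingers move at their own pace and stop on an object; "newtons" is the grip in N (left out, the last holds). Time passes only in rows, so rows that do not move let the fingers close, or fill a call up. It gives the time, the measured TCP pose, the force, the opening and the grip force at its end, in the units of the state.
- monitor.get_obs(): the state, without advancing time (a new reading comes with each control period).
- camera(name): name is "scene" or "top" or "wrist"; returns the picture (420x560x3 uint8, red, green, blue); there is no depth.
- get_calibration(name): a dict with "fx", "fy", "cx", "cy" (pixels), "D" ([k1, k2, p1, p2, k3] as OpenCV has them; the pictures are not rectified), "view" (4x4, takes a point from world to camera coordinates). Camera axes: x right, y down, z forward; pixel columns grow to the right and rows downward; lengths in m; the calibration is good to about 2 mm. A picture is of the moment at which its call begins: read the wrist's pose just before it. get_calibration takes no time and is no camera call; for the wrist camera it gives the pose at the moment of the call.
- bot.job_done(): hands the job in; it is judged then, once.
The state is a dict: "time": time; "q": joint angles; "qd": joint speeds; "joint_efforts": joint torques, N m; "ee_pos": TCP position; "tcp_rot": TCP orientation; "wrist_force": force on the tool from outside, world axes, zero at the start; "torque": the same for the moment, N m; "opening": finger opening in m; "grasp_force": force on a finger pad.
Only numpy, scipy, OpenCV 4.12 (cv2) and the standard library are available. Lean on these libraries where they do the work, as an engineer would, in place of code of your own. Each camera call takes 0.05 s, during which the arm holds its last target. There are 200 camera calls.

## Working session

There is one attempt and no reset: what is moved stays moved. The work goes in short steps, Python scripts to look and compute and a tool call to move; the robot and the scene stay as the last step left them, time stands still between calls to the robot, and variables do not carry over. Pictures are saved under pics/ and viewed, at most 10 in all, crops included, and the job is handed in when it is done.

Besides the shell and the picture viewer there is one more tool, called after ">>>" as name(argument=value, ...) on one line, values as JSON. carry_out: Moves the arm, as the interface text tells. Shifts and turns lie within -1 to 1; 1 stands for 0.04 m of shift or 0.1 rad of turn. Its arguments: {"type":"object","properties":{"targets":{"type":"string"},"newtons":{"type":"number"}},"required":["targets"]}

```bash
mkdir -p pics
python3 - <<'E'
from workcell import monitor,camera,get_calibration
import cv2,json
for n in("scene","top"):
    cv2.imwrite(f"pics/{n}0.png",camera(n)[:,:,::-1]); c=get_calibration(n); print(n,{k:(v.tolist() if hasattr(v,'tolist') else v) for k,v in c.items()})
print(monitor.get_obs())
E
```

```text
scene {'fx': 519.4101087664058, 'fy': 519.4101087664058, 'cx': 276.6189571062126, 'cy': 215.73046677022694, 'D': [0.0489966260804482, 0.0, 0.0, 0.0, 0.0], 'view': [[-0.6190720631787231, -0.7853329383021673, 0.0013987885197325979, 0.32311447770618623], [-0.46459873187933975, 0.36480251471089953, -0.8068873177815559, 0.3089592508945044], [0.6331649065825967, -0.5001712719442087, -0.5907037326731258, 1.1227269683524552], [0.0, 0.0, 0.0, 1.0]]}
top {'fx': 486.1496973326239, 'fy': 486.1496973326239, 'cx': 276.2676708509782, 'cy': 204.47891690474634, 'D': [0.05622271239691603, 0.0, 0.0, 0.0, 0.0], 'view': [[-0.0132395423398582, -0.9998993206976827, -0.005105192155424338, -0.04028366538989886], [-0.9951498102672311, 0.01367403211012859, -0.0974159944308176, 0.531780976369181], [0.0974759952179254, 0.0037906878220020815, -0.995230657205711, 1.4227134043923289], [0.0, 0.0, 0.0, 1.0]]}
{'time': 0.1, 'q': array([-7.21361573e+01,  5.00849858e+00,  1.00385499e+01,  9.50982594e+01,
       -3.54040507e-04,  8.99989814e+01]), 'qd': array([ 0.01073623, -0.0891237 ,  0.14136225, -0.00600782,  0.09104344,
       -0.09090514]), 'joint_efforts': array([ 2.10257817e-04, -5.21561301e+01,  4.65650868e+01,  1.60391175e-02,
       -1.96136364e-05, -5.81445761e-06]), 'ee_pos': array([ 0.16871774, -0.52349171,  0.40404458]), 'tcp_rot': array([-1.79931792e+02,  3.52827675e-04,  1.78648617e+01]), 'wrist_force': array([-0.16506933, -0.15667388, -0.35750114]), 'torque': array([ 0.04539983,  0.0068015 , -0.01298696]), 'grasp_force': 0.0, 'opening': 0.08552764748858413}
```

View pics/top0.png

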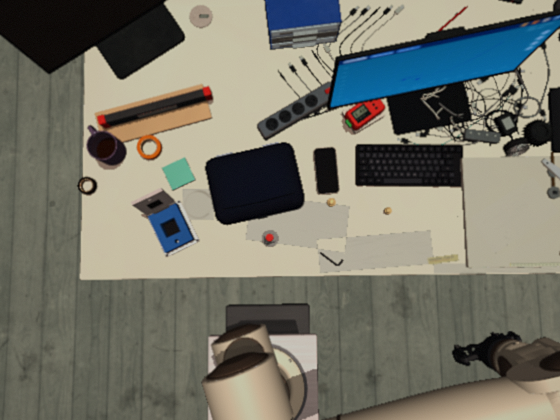

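View pics/scene0.png

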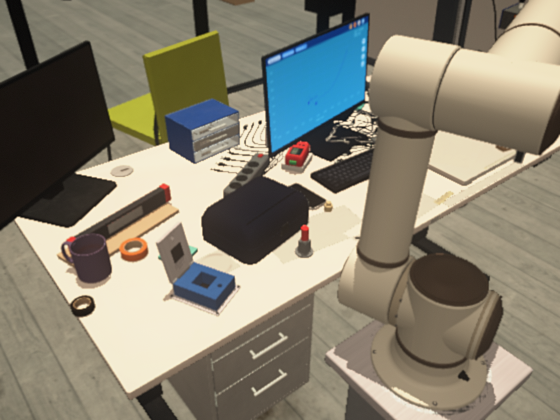

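The top view shows the jig at (172,230) with its lid leaning up and left. The pin is at (270,238), the weights are at (331,202) and (387,211), the phone is at (326,170) and the pad at (178,173). A black case stands at (255,183). I'll zoom in next.

```bash
cat > h.py <<'E'
import numpy as np,cv2
from workcell import monitor,camera,get_calibration
def ray(n,u,v,c=None):
    c=c or get_calibration(n);K=np.array([[c['fx'],0,c['cx']],[0,c['fy'],c['cy']],[0,0,1]]);V=np.array(c['view'])
    p=cv2.undistortPoints(np.array([[[u,v]]],float),K,np.array(c['D'])).ravel()
    R=V[:3,:3];return -R.T@V[:3,3],R.T@np.array([p[0],p[1],1])
def at(n,u,v,z,c=None):
    o,d=ray(n,u,v,c);return o+d*(z-o[2])/d[2]
def proj(n,P,c=None):
    c=c or get_calibration(n);K=np.array([[c['fx'],0,c['cx']],[0,c['fy'],c['cy']],[0,0,1]]);V=np.array(c['view'])
    return cv2.projectPoints(np.atleast_2d(np.array(P,float)),cv2.Rodrigues(V[:3,:3])[0],V[:3,3],K,np.array(c['D']))[0].reshape(-1,2)
E
python3 - <<'E'
from h import *
for n,p,z in(("jigtop",(172,230),.042),("pin",(270,238),.078),("w1",(331,202),.03),("w2",(387,211),.03),("pad",(178,173),.012),("phone",(326,170),.008)): print(n,at("top",*p,z).round(3))
im=cv2.imread("pics/top0.png")
a=cv2.resize(im[180:260,125:285],None,fx=5,fy=5,interpolation=cv2.INTER_CUBIC)
b=cv2.resize(im[190:220,320:400],None,fx=6,fy=6,interpolation=cv2.INTER_CUBIC)
o=np.zeros((590,800,3),np.uint8);o[:400]=a;o[405:585,:480]=b
cv2.imwrite("pics/crop.png",o)
E
```

```text
jigtop [0.459 0.259 0.042]
pin [ 0.43  -0.029  0.078]
w1 [ 0.536 -0.21   0.03 ]
w2 [ 0.507 -0.374  0.03 ]
pad [0.632 0.248 0.012]
phone [ 0.636 -0.2    0.008]
```

View pics/crop.png

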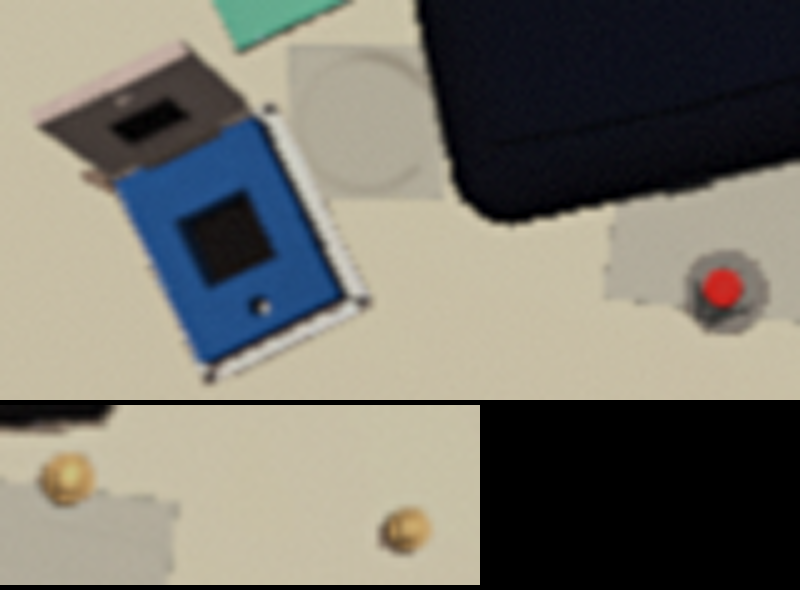

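```bash
cat >> h.py <<'E'
def step(goal,yaw=None):
    "remaining move to TCP goal in tool units, assuming tool down"
    from scipy.spatial.transform import Rotation as R
    o=monitor.get_obs();r=R.from_euler('xyz',o['tcp_rot'],degrees=True)
    d=r.inv().apply(np.array(goal)-o['ee_pos'])/.04
    G=R.from_euler('xyz',[180,0,o['tcp_rot'][2] if yaw is None else yaw],degrees=True)
    print('t',round(o['time'],2),'pos',o['ee_pos'].round(4),'rot',o['tcp_rot'].round(2),'F',o['wrist_force'].round(1),'op',round(o['opening'],4),'g',round(o['grasp_force'],1))
    print('shift units',d.round(2),'turn units',((r.inv()*G).as_rotvec()/.1).round(2))
E
python3 - <<'E'
from h import *
C=lambda u,v:(125+u/5,180+v/5)
h=at("top",*C(260,306),.042)
w=np.mean([at("top",*C(*p),.042) for p in((178,222),(246,191),(276,258),(210,286))],0)
print("hole",h.round(4),"well",w.round(4),np.linalg.norm(w-h),np.degrees(np.arctan2(*(w-h)[1::-1])))
for p in((205,362),(343,296),(118,182),(258,117)):print(at("top",*C(*p),.042).round(3))
for p in((38,118),(183,43)):print('lidtip',at("top",*C(*p),.155).round(3))
print('pin',at("top",*C(722,287),.084).round(4),'w1',at("top",320+67/6,190+72/6,.022).round(4))
w1=at("top",320+67/6,190+72/6,.022)
step([w1[0],w1[1],.30],26)
E
```

```text
hole [0.4259 0.2438 0.042 ] well [0.4652 0.263  0.042 ] 0.04375681207547784 26.109729602282954
[0.394 0.275 0.042]
[0.431 0.195 0.042]
[0.5   0.327 0.042]
[0.537 0.246 0.042]
lidtip [0.526 0.34  0.155]
lidtip [0.566 0.263 0.155]
pin [ 0.4318 -0.0269  0.084 ] w1 [ 0.5368 -0.2114  0.022 ]
t 0.1 pos [ 0.1687 -0.5235  0.404 ] rot [-179.93    0.     17.86] F [-0.2 -0.2 -0.4] op 0.0855 g 0.0
shift units [11.15 -4.6   2.61] turn units [-0.01 -0.   -1.42]
```

>>> carry_out(targets="0.8 -0.33 0.1 0 0 -0.1 0.2; 0.8 -0.33 0.1 0 0 -0.1 0.2; 0.8 -0.33 0.1 0 0 -0.1 0.2; 0.8 -0.33 0.1 0 0 -0.1 0.2; 0.8 -0.33 0.1 0 0 -0.1 0.2; 0.8 -0.33 0.1 0 0 -0.1 0.2; 0.8 -0.33 0.1 0 0 -0.1 0.2; 0.8 -0.33 0.1 0 0 -0.1 0.2", newtons=40)

```text
time: 0.77
ee_pos: [0.3745, -0.3358, 0.3722]
tcp_rot: [-180.0, 0.0, 22.5]
wrist_force: [0.6, -1.0, -0.5]
opening: 0.0514
grasp_force: 0.0
```

Run:
```python
from h import *
step([.5368,-.2114,.33],26)
```

```text
t 0.77 pos [ 0.3745 -0.3358  0.3722] rot [-1.7998e+02  1.0000e-02  2.2470e+01] F [ 0.6 -1.  -0.5] op 0.0514 g 0.0
shift units [ 4.94 -1.32  1.06] turn units [-0.    0.   -0.62]
```

>>> carry_out(targets="0.7 -0.2 0.2 0 0 -0.1 0.2; 0.7 -0.2 0.2 0 0 -0.1 0.2; 0.7 -0.2 0.2 0 0 -0.1 0.2; 0.7 -0.2 0.2 0 0 -0.1 0.2; 0.7 -0.2 0.1 0 0 -0.1 0.2; 0.6 -0.15 0.1 0 0 0 0.2; 0 0 0 0 0 0 0.2; 0 0 0 0 0 0 0.2")

```text
time: 1.43
ee_pos: [0.5056, -0.2279, 0.3318]
tcp_rot: [-179.9, 0.1, 25.4]
wrist_force: [0.3, -0.1, -0.5]
opening: 0.0511
grasp_force: 0.0
```

Run:
```python
from h import *
c=get_calibration("wrist");cv2.imwrite("pics/w1.png",camera("wrist")[:,:,::-1])
import pickle;pickle.dump(c,open("w1.pkl","wb"))
print(proj("wrist",[.5368,-.2114,.022],c), np.array(c['view']).round(3).tolist())
step([.5368,-.2114,.20],26)
```

```text
[[275.95934482 150.21460715]] [[0.43, -0.903, -0.001, -0.424], [-0.856, -0.408, 0.318, 0.322], [-0.287, -0.136, -0.948, 0.425], [0.0, 0.0, 0.0, 1.0]]
t 1.48 pos [ 0.505  -0.2286  0.3322] rot [-1.7996e+02  5.0000e-02  2.5370e+01] F [ 0.  -1.4  0.7] op 0.0513 g 0.0
shift units [ 0.9  -0.04  3.3 ] turn units [-0.01  0.01 -0.11]
```

View pics/w1.png

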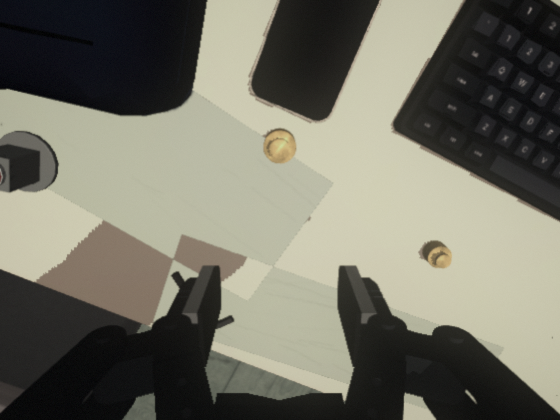

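Run:
```python
from h import *;import pickle
c=pickle.load(open("w1.pkl","rb"))
print(at("wrist",280,146,.022,c),at("wrist",281,148,.03,c))
w=at("wrist",280.5,147,.026,c);step([w[0],w[1],.181],26)
```

```text
[ 0.54107492 -0.2128204   0.022     ] [ 0.54115616 -0.21359375  0.03      ]
t 1.48 pos [ 0.505  -0.2286  0.3322] rot [-1.7996e+02  5.0000e-02  2.5370e+01] F [ 0.  -1.4  0.7] op 0.0513 g 0.0
shift units [0.98 0.04 3.78] turn units [-0.01  0.01 -0.11]
```

>>> carry_out(targets="0.6 0 0 0 0 -0.1 0.2; 0.35 0.03 0.3 0 0 0 0.2; 0 0 0.7 0 0 0 0.2; 0 0 0.8 0 0 0 0.2; 0 0 0.8 0 0 0 0.2; 0 0 0.7 0 0 0 0.2; 0 0 0.48 0 0 0 0.2; 0 0 0 0 0 0 0.2")

```text
time: 2.15
ee_pos: [0.5377, -0.2134, 0.176]
tcp_rot: [-179.7, 0.3, 25.8]
wrist_force: [0.0, 0.3, -0.3]
opening: 0.0512
grasp_force: 0.0
```

>>> carry_out(targets="0 0 0 0 0 0 -0.6; 0 0 0 0 0 0 -0.6; 0 0 0 0 0 0 -0.6; 0 0 0 0 0 0 -0.6; 0 0 0 0 0 0 -0.6; 0 0 0 0 0 0 -0.6; 0 0 0 0 0 0 -0.6; 0 0 0 0 0 0 -0.6")

```text
time: 2.82
ee_pos: [0.5403, -0.2138, 0.1831]
tcp_rot: [179.9, -0.1, 25.9]
wrist_force: [-1.2, -0.9, 7.3]
opening: 0.0229
grasp_force: 39.8
```

>>> carry_out(targets="0 0 -0.3 0 0 0 -0.6; 0 0 -0.6 0 0 0 -0.6; 0 0 -0.8 0 0 0 -0.6; 0 0 -0.8 0 0 0 -0.6; 0 0 -0.8 0 0 0 -0.6; 0 0 -0.6 0 0 0 -0.6; 0 0 0 0 0 0 -0.6; 0 0 0 0 0 0 -0.6")

```text
time: 3.48
ee_pos: [0.5399, -0.2135, 0.3396]
tcp_rot: [179.9, -0.1, 25.9]
wrist_force: [-0.7, 0.6, -2.8]
opening: 0.0225
grasp_force: 39.3
```

Run:
```python
from h import *
cv2.imwrite("pics/w2.png",camera("wrist")[:,:,::-1])
step([.4652,.263,.33],26)
```

```text
t 3.53 pos [ 0.5397 -0.2135  0.3378] rot [ 1.7999e+02 -2.0000e-02  2.5890e+01] F [ 0.  -0.7 -1.4] op 0.0231 g 39.3
shift units [  3.53 -11.53   0.19] turn units [ 0.   -0.   -0.02]
```

View pics/w2.png

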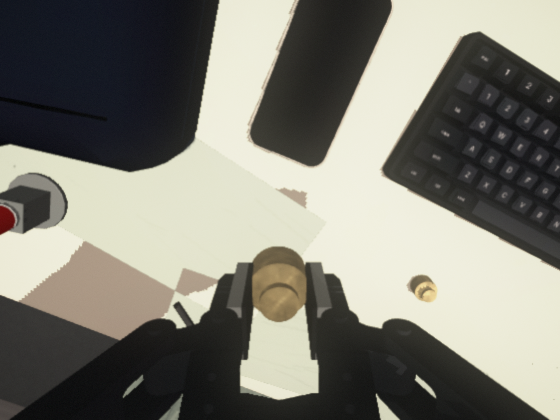

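The weight is held upright between the pads, with its body at (279,280). Joint 6 limits the yaw near the jig, so I'll use yaw 116°. That also keeps the camera clear of the lid.

```bash
cat >> h.py <<'E'
def plan(goal,yaw,n,g):
    "straight line, tool down, n rows from the measured pose"
    o=monitor.get_obs();y0=o['tcp_rot'][2];dy=(yaw-y0+180)%360-180;D=(np.array(goal)-o['ee_pos'])/n/.04;out=[]
    for i in range(n):
        a=np.radians(y0+dy*i/n);out.append("%.2f %.2f %.2f 0 0 %.2f %g"%(D[0]*np.cos(a)+D[1]*np.sin(a),D[0]*np.sin(a)-D[1]*np.cos(a),-D[2],-np.radians(dy)/n/.1,g))
    for i in range(0,n,8):print("; ".join(out[i:i+8]))
E
python3 - <<'E'
from h import *
plan([.4652,.263,.35],116,16,-.6)
E
```

```text
0.22 -0.72 -0.02 0 0 -0.98 -0.6; 0.29 -0.70 -0.02 0 0 -0.98 -0.6; 0.36 -0.66 -0.02 0 0 -0.98 -0.6; 0.42 -0.63 -0.02 0 0 -0.98 -0.6; 0.48 -0.58 -0.02 0 0 -0.98 -0.6; 0.53 -0.53 -0.02 0 0 -0.98 -0.6; 0.58 -0.48 -0.02 0 0 -0.98 -0.6; 0.63 -0.42 -0.02 0 0 -0.98 -0.6
0.67 -0.35 -0.02 0 0 -0.98 -0.6; 0.70 -0.29 -0.02 0 0 -0.98 -0.6; 0.72 -0.22 -0.02 0 0 -0.98 -0.6; 0.74 -0.14 -0.02 0 0 -0.98 -0.6; 0.75 -0.07 -0.02 0 0 -0.98 -0.6; 0.75 0.00 -0.02 0 0 -0.98 -0.6; 0.75 0.08 -0.02 0 0 -0.98 -0.6; 0.74 0.15 -0.02 0 0 -0.98 -0.6
```

>>> carry_out(targets="0.22 -0.72 -0.1 0 0 -0.98 -0.6; 0.29 -0.70 -0.1 0 0 -0.98 -0.6; 0.36 -0.66 -0.1 0 0 -0.98 -0.6; 0.42 -0.63 -0.1 0 0 -0.98 -0.6; 0.48 -0.58 -0.1 0 0 -0.98 -0.6; 0.53 -0.53 0 0 0 -0.98 -0.6; 0.58 -0.48 0 0 0 -0.98 -0.6; 0.63 -0.42 0 0 0 -0.98 -0.6")

```text
time: 4.2
ee_pos: [0.5016, 0.0262, 0.356]
tcp_rot: [-179.9, 0.0, 71.1]
wrist_force: [0.9, 0.1, -0.6]
opening: 0.0224
grasp_force: 39.4
```

>>> carry_out(targets="0.67 -0.35 0 0 0 -0.98 -0.6; 0.70 -0.29 0 0 0 -0.98 -0.6; 0.72 -0.22 0 0 0 -0.98 -0.6; 0.74 -0.14 0 0 0 -0.98 -0.6; 0.75 -0.07 0 0 0 -0.98 -0.6; 0.75 0 0 0 0 -0.98 -0.6; 0.75 0.08 0 0 0 -0.98 -0.6; 0.74 0.15 0 0 0 -0.98 -0.6")

```text
time: 4.87
ee_pos: [0.4653, 0.2647, 0.3559]
tcp_rot: [-179.8, 0.0, 116.0]
wrist_force: [1.1, -0.2, -1.2]
opening: 0.0226
grasp_force: 39.4
```

Run:
```python
from h import *
import pickle
c=get_calibration("wrist");cv2.imwrite("pics/w3.png",camera("wrist")[:,:,::-1]);pickle.dump(c,open("w3.pkl","wb"))
print(proj("wrist",[[.4259,.2438,.042],[.4652,.263,.042]],c).round(0))
step([.4652,.263,.23],116)
```

```text
[[225. 193.]
 [279. 193.]]
t 4.92 pos [0.4647 0.2684 0.3555] rot [-1.7987e+02 -1.1000e-01  1.1656e+02] F [-3.7  0.8 -1.3] op 0.0226 g 39.4
shift units [-0.13 -0.04  3.14] turn units [-0.02 -0.02  0.1 ]
```

View pics/w3.png

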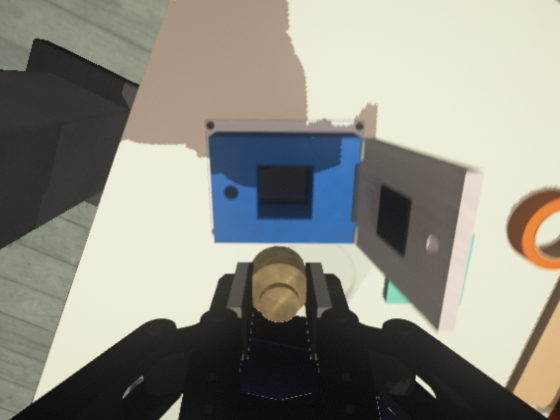

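Run:
```python
from h import *
import pickle
c=pickle.load(open("w3.pkl","rb"))
print(at("wrist",231,192,.042,c),at("wrist",285,192,.042,c))
step([.468,.264,.222],116.3)
```

```text
[0.42998855 0.24681239 0.042     ] [0.4695168  0.26612288 0.042     ]
t 4.92 pos [0.4647 0.2684 0.3555] rot [-1.7987e+02 -1.1000e-01  1.1656e+02] F [-3.7  0.8 -1.3] op 0.0226 g 39.4
shift units [-0.14  0.03  3.34] turn units [-0.02 -0.02  0.05]
```

>>> carry_out(targets="0 0.06 0.2 0 0 0 -0.6; 0 0 0.6 0 0 0 -0.6; 0 0 0.7 0 0 0 -0.6; 0 0 0.7 0 0 0 -0.6; 0 0 0.6 0 0 0 -0.6; 0 0 0.5 0 0 0 -0.6; 0 0 0 0 0 0 -0.6; 0 0 0 0 0 0 -0.6")

```text
time: 5.58
ee_pos: [0.4678, 0.2634, 0.2239]
tcp_rot: [-179.8, 0.0, 115.6]
wrist_force: [1.3, 0.4, -0.2]
opening: 0.0226
grasp_force: 39.4
```

Run:
```python
from h import *
import pickle
c=get_calibration("wrist");cv2.imwrite("pics/w4.png",camera("wrist")[:,:,::-1]);pickle.dump(c,open("w4.pkl","wb"))
step([.468,.264,.222],116.3)
```

```text
t 5.63 pos [0.4683 0.2638 0.2255] rot [-1.7995e+02  1.0000e-02  1.1565e+02] F [ 0.3 -0.5  0.2] op 0.0223 g 39.4
shift units [ 0.01 -0.01  0.09] turn units [-0.01  0.   -0.11]
```

View pics/w4.png

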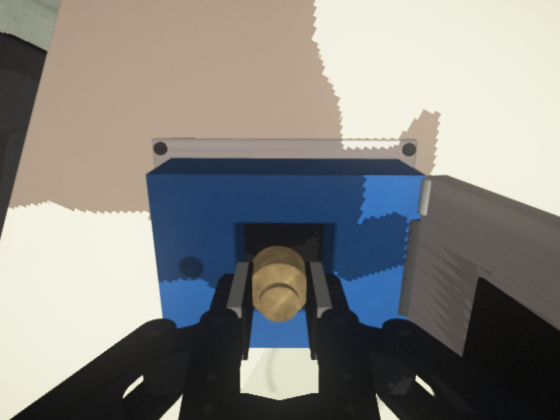

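The well runs from column 236 to 334 and the weight sits at (279,268), about 3 mm off centre in x. I'll nudge it over and release.

>>> carry_out(targets="0 0.06 0.06 0 0 0 -0.6; 0 0 0 0 0 0 -0.6; 0 0 0 0 0 0 -0.6; 0 0 0 0 0 0 0; 0 0 0 0 0 0 0; 0 0 0 0 0 0 0; 0 0 0 0 0 0 0; 0 0 0 0 0 0 0")

```text
time: 6.3
ee_pos: [0.4704, 0.2655, 0.2232]
tcp_rot: [180.0, -0.0, 115.7]
wrist_force: [0.3, -0.2, 0.7]
opening: 0.0429
grasp_force: 0.0
```

>>> carry_out(targets="0 0 -0.3 0 0 0 0; 0 0 -0.6 0 0 0 0; 0 0 -0.8 0 0 0 0; 0 0 -0.8 0 0 0 0; 0 0 -0.6 0 0 0 0; 0 0 0 0 0 0 -1; 0 0 0 0 0 0 -1; 0 0 0 0 0 0 -1")

```text
time: 6.97
ee_pos: [0.4704, 0.2654, 0.347]
tcp_rot: [-180.0, 0.0, 115.7]
wrist_force: [-0.0, 0.2, -0.5]
opening: 0.0068
grasp_force: 0.0
```

Run:
```python
from h import *
import pickle
c=get_calibration("wrist");cv2.imwrite("pics/w5.png",camera("wrist")[:,:,::-1]);pickle.dump(c,open("w5.pkl","wb"))
step([.468,.264,.222],116.3)
```

```text
t 7.02 pos [0.4703 0.2654 0.3463] rot [-179.93    0.    115.73] F [ 0.2 -0.  -0.2] op 0.0005 g 0.0
shift units [-0.01 -0.06  3.11] turn units [-0.01  0.   -0.1 ]
```

View pics/w5.png

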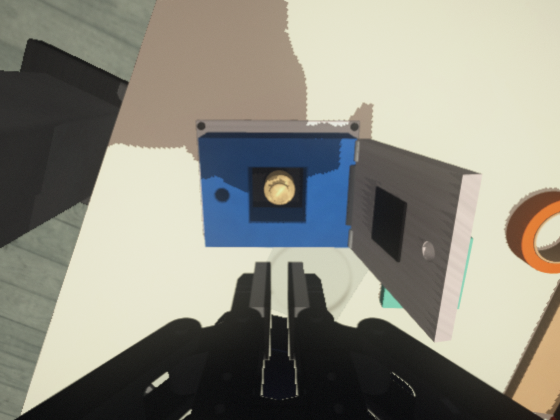

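The weight stands in the well at (279,187) and the block's hole is at (223,195). I'll measure the jig from this still picture and plan the lid push.

Run:
```python
from h import *
import pickle
c=pickle.load(open("w5.pkl","rb"))
im=cv2.cvtColor(cv2.imread("pics/w5.png"),cv2.COLOR_BGR2GRAY)
# refine hole: dark blob
s=im[183:209,210:237].astype(float);m=s<s.min()+0.45*(np.median(s)-s.min());v,u=np.nonzero(m);print('hole px',u.mean()+210,v.mean()+183,m.sum())
h=at("wrist",u.mean()+210,v.mean()+183,.042,c);print('hole',h)
w=np.mean([at("wrist",*p,.042,c) for p in((249,167),(307,167),(307,222),(249,222))],0);print('well',w,np.linalg.norm(w-h),np.degrees(np.arctan2(*(w-h)[1::-1])))
print('hole wrt jig from weight',at("wrist",279,187,.034,c))
# lid top outer corners vs angle, for jig pose (midpoint)
ya=np.radians(26.2);X=np.array([np.cos(ya),np.sin(ya),0]);Y=np.array([-X[1],X[0],0]);Z=np.array([0,0,1])
J=h+44/1000*X;H=J+.06*X
for th in(1.7,1.8,1.9):
    d=np.cos(th)*-X+np.sin(th)*Z;n=np.sin(th)*X+np.cos(th)*Z
    P=[H+.12*d+.01*n+s*.045*Y for s in(1,-1)];print(th,proj("wrist",P,c).round(0).tolist(),P[0].round(3),P[1].round(3))
print('J',J)
```

```text
hole px 223.29142857142858 193.22857142857143 175
hole [0.43053227 0.2473509  0.042     ]
well [0.47017086 0.2646419  0.042     ] 0.043245770491018305 23.567606344307922
hole wrt jig from weight [0.46892512 0.26906958 0.034     ]
1.7 [[472.0, 167.0], [444.0, 337.0]] [0.527 0.345 0.16 ] [0.566 0.264 0.16 ]
1.8 [[494.0, 166.0], [463.0, 333.0]] [0.537 0.35  0.157] [0.577 0.269 0.157]
1.9 [[513.0, 164.0], [480.0, 328.0]] [0.547 0.355 0.152] [0.587 0.274 0.152]
J [0.47001164 0.26677716 0.042     ]
```

>>> carry_out(targets="0 0.1 -0.45 0 0 0 -1; 0 0.7 0 0 0 0 -1; 0 0.8 0 0 0 0 -1; 0 0.8 0 0 0 0 -1; 0 0.7 0 0 0 0 -1; 0 0.03 0.4 0 0 0 -1; 0 0 0.7 0 0 0 -1; 0 0 0.5 0 0 0 -1")

```text
time: 7.68
ee_pos: [0.5835, 0.3199, 0.2972]
tcp_rot: [-179.8, 0.0, 115.7]
wrist_force: [-0.3, 0.1, -0.8]
opening: 0.0002
grasp_force: 0.0
```

>>> carry_out(targets="0 -0.2 0 0 0 0 -1; 0 -0.3 0 0 0 0 -1; 0 -0.3 0 0 0 0 -1; 0 -0.3 0 0 0 0 -1; 0 -0.3 0 0 0 0 -1; 0 -0.2 0.02 0 0 0 -1; 0 -0.2 0.03 0 0 0 -1; 0 0 0 0 0 0 -1")

```text
time: 8.35
ee_pos: [0.5173, 0.288, 0.2984]
tcp_rot: [-179.9, 0.0, 115.7]
wrist_force: [-0.4, -0.0, -0.1]
opening: 0.0
grasp_force: 0.0
```

Run:
```python
from h import *
cv2.imwrite("pics/w6.png",np.hstack([camera("wrist"),cv2.resize(camera("top")[150:270,110:230],(420,420))])[::1,::1,::-1][:, :980][:,180:])
step([.47,.2668,.3])
p=monitor.get_obs()['ee_pos'];print('a',(p-[.47,.2668,0])@[.897,.442,0])
```

```text
t 8.45 pos [0.5183 0.2885 0.2988] rot [-179.97    0.    115.73] F [-0.4  0.8  0.3] op 0.0 g 0.0
shift units [ 0.04 -1.32 -0.03] turn units [-0.01  0.   -0.  ]
a 0.05288661584111819
```

View pics/w6.png

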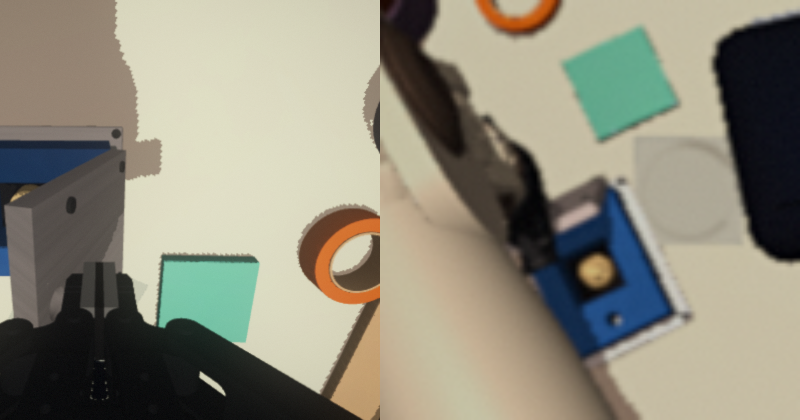

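The lid is following the fingertips and is now at about 1.2 rad. I'll continue along the arc.

>>> carry_out(targets="0 -0.2 0.09 0 0 0 -1; 0 -0.2 0.09 0 0 0 -1; 0 -0.18 0.11 0 0 0 -1; 0 -0.18 0.11 0 0 0 -1; 0 -0.16 0.15 0 0 0 -1; 0 -0.15 0.15 0 0 0 -1; 0 -0.13 0.17 0 0 0 -1; 0 -0.12 0.18 0 0 0 -1")

```text
time: 9.12
ee_pos: [0.4708, 0.2656, 0.2568]
tcp_rot: [180.0, -0.0, 115.7]
wrist_force: [0.2, -0.7, 1.5]
opening: -0.0
grasp_force: 0.7
```

>>> carry_out(targets="0 -0.09 0.19 0 0 0 -1; 0 -0.09 0.19 0 0 0 -1; 0 -0.05 0.21 0 0 0 -1; 0 -0.04 0.21 0 0 0 -1; 0 0 0.1 0 0 0 -1; 0 0 0 0 0 0 -1; 0 0 0 0 0 0 -1; 0 0 0 0 0 0 -1")

```text
time: 9.78
ee_pos: [0.4608, 0.2608, 0.225]
tcp_rot: [179.8, -0.0, 115.7]
wrist_force: [-14.8, -8.5, 37.6]
opening: 0.0003
grasp_force: 19.1
```

>>> carry_out(targets="0 0 -0.3 0 0 0 -1; 0 0 -0.6 0 0 0 -1; 0 -0.2 -0.8 0 0 0 -1; 0 -0.2 -0.8 0 0 0 -0.3; 0 -0.2 -0.6 0 0 0 0; 0 0 0 0 0 0 0; 0 0 0 0 0 0 0; 0 0 0 0 0 0 0")

```text
time: 10.45
ee_pos: [0.4396, 0.2506, 0.344]
tcp_rot: [-180.0, 0.0, 115.7]
wrist_force: [-0.2, -0.5, -0.7]
opening: 0.0425
grasp_force: 0.0
```

Run:
```python
from h import *
import pickle
c=get_calibration("wrist");cv2.imwrite("pics/w7.png",camera("wrist")[:,:,::-1]);pickle.dump(c,open("w7.pkl","wb"))
plan([.4335,-.0265,.35],116,8,0)
print(proj("wrist",[.4305,.2473,.052],c));step([.4335,-.0265,.35])
```

```text
-0.77 -0.39 -0.02 0 0 -0.01 0; -0.77 -0.39 -0.02 0 0 -0.01 0; -0.77 -0.39 -0.02 0 0 -0.01 0; -0.77 -0.39 -0.02 0 0 -0.01 0; -0.77 -0.39 -0.02 0 0 -0.01 0; -0.77 -0.40 -0.02 0 0 -0.01 0; -0.77 -0.40 -0.02 0 0 -0.01 0; -0.77 -0.40 -0.02 0 0 -0.01 0
[[266.23515599 198.05717533]]
t 10.5 pos [0.4395 0.2505 0.3435] rot [-1.7989e+02  1.0000e-02  1.1573e+02] F [ 0.1 -0.4 -1. ] op 0.0427 g 0.0
shift units [-6.17 -3.14 -0.16] turn units [-0.02  0.   -0.  ]
```

View pics/w7.png

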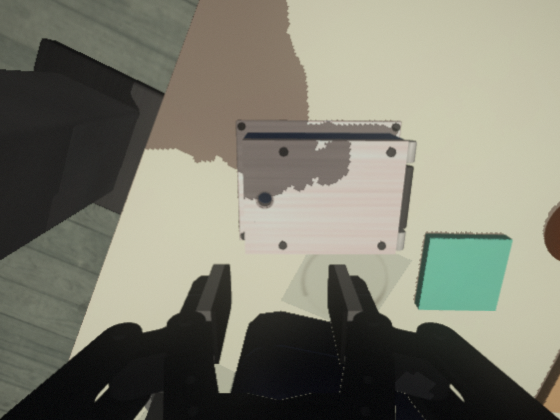

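The lid is shut and its hole is at (265,200), against a prediction of (266,198). I've used all my picture views, so from here I'll measure by colour segmentation. Next is the pin.

>>> carry_out(targets="-0.6 -0.3 -0.1 0 0 0 0; -0.8 -0.4 -0.1 0 0 0 0; -0.85 -0.43 0 0 0 0 0; -0.85 -0.43 0 0 0 0 0; -0.85 -0.43 0 0 0 0 0; -0.85 -0.43 0 0 0 0 0; -0.75 -0.4 0 0 0 0 0; -0.5 -0.3 0 0 0 0 0")

```text
time: 11.17
ee_pos: [0.4317, -0.0241, 0.3515]
tcp_rot: [-179.9, -0.0, 115.6]
wrist_force: [0.2, 0.5, -0.6]
opening: 0.0427
grasp_force: 0.0
```

>>> carry_out(targets="0 0 0 0 0 0 0; 0 0 0 0 0 0 0; 0 0 0 0 0 0 0; 0 0 0 0 0 0 0; 0 0 0 0 0 0 0; 0 0 0 0 0 0 0; 0 0 0 0 0 0 0; 0 0 0 0 0 0 0")

```text
time: 11.83
ee_pos: [0.4321, -0.0213, 0.3531]
tcp_rot: [180.0, -0.0, 115.8]
wrist_force: [0.5, 0.2, -0.4]
opening: 0.0428
grasp_force: 0.0
```

Run:
```python
from h import *
import pickle
c7=pickle.load(open("w7.pkl","rb"));g=cv2.cvtColor(cv2.imread("pics/w7.png"),cv2.COLOR_BGR2GRAY)[188:212,253:277].astype(float)
m=(g<g.min()+.4*(np.median(g)-g.min())).astype(np.uint8);n,l,s,ce=cv2.connectedComponentsWithStats(m);i=1+s[1:,4].argmax();p=ce[i]+[253,188];print('lid hole',p,s[i],at("wrist",*p,.052,c7))
c=get_calibration("wrist");im=camera("wrist");pickle.dump(c,open("w8.pkl","wb"));cv2.imwrite("pics/w8.png",im[:,:,::-1])
def red(im):
    h=cv2.cvtColor(im,cv2.COLOR_RGB2HSV);m=(((h[...,0]<8)|(h[...,0]>172))&(h[...,1]>150)&(h[...,2]>60)).astype(np.uint8)
    n,l,s,ce=cv2.connectedComponentsWithStats(m);return [(s[i].tolist(),ce[i].round(1).tolist(),l==i) for i in range(1,n) if s[i][4]>30]
for s,ce,l in red(im):
    print(s,ce)
    # fit: silhouette of cylinder handle z .046-.084, r .011
    best=None
    from scipy.optimize import minimize
    t=np.linspace(0,2*np.pi,60)
    def f(q):
        P=np.vstack([np.c_[q[0]+.011*np.cos(t),q[1]+.011*np.sin(t),np.full(60,z)] for z in(.046,.084)])
        hu=cv2.convexHull(proj("wrist",P,c).astype(np.float32));M=np.zeros((1680,2240),np.uint8);cv2.fillConvexPoly(M,(hu*64).round().astype(np.int32),1,shift=4)
        L=cv2.resize(l.astype(np.uint8),(2240,1680),interpolation=0);return (M!=L).sum()/L.sum()
    x0=at("wrist",*ce,.065,c)[:2];r=minimize(f,x0,method='Nelder-Mead',options=dict(initial_simplex=[x0,x0+[.005,0],x0+[0,.005]],xatol=1e-4));print(r.x,r.fun)
step([.4355,-.025,.35])
```

```text
lid hole [264.39495798 197.81512605] [  5   5  13  11 119] [0.42916667 0.24686978 0.052     ]
[265, 203, 29, 28, 621] [278.9, 216.4]
[ 0.4352383  -0.02590184] 0.8283011272141707
t 11.88 pos [ 0.4321 -0.0214  0.3531] rot [-180.      0.    115.76] F [ 0.2 -0.  -0.3] op 0.0428 g 0.0
shift units [-0.12  0.04  0.08] turn units [-0.  0. -0.]
```

Run:
```python
from h import *
import pickle
c=pickle.load(open("w8.pkl","rb"));p=at("wrist",278.9,216.4,.084,c);t=np.linspace(0,6.28,60)
q=proj("wrist",np.c_[p[0]+.011*np.cos(t),p[1]+.011*np.sin(t),np.full(60,.084)],c);print(p,np.ptp(q,axis=0))
im=camera("top");h=cv2.cvtColor(im,cv2.COLOR_RGB2HSV);m=(((h[...,0]<8)|(h[...,0]>172))&(h[...,1]>150)&(h[...,2]>60)).astype(np.uint8);n,l,s,ce=cv2.connectedComponentsWithStats(m)
print([(s[i].tolist(),ce[i]) for i in range(1,n) if s[i][4]>15])
b=cv2.imread("pics/w8.png")[190:260:5,279];print(b.tolist())
step([p[0],p[1],.225],116)
```

```text
[ 0.43464667 -0.02605886  0.084     ] [31.36151498 29.50430194]
[([439, 7, 27, 24, 46], array([452.60869565,  18.32608696])), ([202, 87, 9, 10, 70], array([206.1       ,  91.17142857])), ([325, 88, 5, 6, 22], array([327.09090909,  90.5       ])), ([345, 99, 40, 31, 499], array([365.36673347, 112.11823647])), ([97, 115, 9, 10, 74], array([101.25675676, 119.39189189]))]
[[67, 74, 123], [51, 58, 118], [52, 60, 120], [59, 68, 180], [80, 92, 242], [77, 89, 242], [76, 88, 242], [76, 88, 243], [91, 105, 242], [216, 234, 233], [217, 234, 234], [216, 233, 233], [216, 234, 233], [217, 234, 234]]
t 11.93 pos [ 0.4321 -0.0214  0.3531] rot [180.     0.   115.75] F [-0.6  0.7  0.5] op 0.0431 g 0.0
shift units [-0.13  0.01  3.2 ] turn units [ 0.    0.   -0.04]
```

>>> carry_out(targets="-0.13 0.01 0.1 0 0 0 0; 0 0 0.4 0 0 0 0; 0 0 0.6 0 0 0 0; 0 0 0.6 0 0 0 0; 0 0 0.6 0 0 0 0; 0 0 0.6 0 0 0 0; 0 0 0.38 0 0 0 0; 0 0 0 0 0 0 0")

```text
time: 12.6
ee_pos: [0.4336, -0.0264, 0.2184]
tcp_rot: [-179.7, -0.1, 115.7]
wrist_force: [-0.2, -0.0, -0.0]
opening: 0.0426
grasp_force: 0.0
```

>>> carry_out(targets="0 0 0 0 0 0 -0.7; 0 0 0 0 0 0 -0.7; 0 0 0 0 0 0 -0.7; 0 0 0 0 0 0 -0.7; 0 0 0 0 0 0 -0.7; 0 0 0 0 0 0 -0.7; 0 0 0 0 0 0 -0.7; 0 0 0 0 0 0 -0.7", newtons=60)

```text
time: 13.27
ee_pos: [0.435, -0.0262, 0.2229]
tcp_rot: [179.9, 0.1, 115.7]
wrist_force: [-0.7, -0.6, 5.9]
opening: 0.0204
grasp_force: 58.7
```

>>> carry_out(targets="0 0 -0.2 0 0 0 -0.7; 0 0 -0.4 0 0 0 -0.7; 0 0 -0.6 0 0 0 -0.7; 0 0 -0.6 0 0 0 -0.7; 0 0 -0.4 0 0 0 -0.7; 0 0 0 0 0 0 -0.7; 0 0 0 0 0 0 -0.7; 0 0 0 0 0 0 -0.7")

```text
time: 13.93
ee_pos: [0.4345, -0.0262, 0.3092]
tcp_rot: [-180.0, -0.0, 115.7]
wrist_force: [0.3, -0.7, -0.8]
opening: 0.0204
grasp_force: 58.7
```

Run:
```python
from h import *
step([.43,.2471,.31],115.75);plan([.43,.2471,.31],115.75,12,-.7)
```

```text
t 13.93 pos [ 0.4345 -0.0262  0.3092] rot [-1.7995e+02 -3.0000e-02  1.1573e+02] F [ 0.3 -0.7 -0.8] op 0.0204 g 58.7
shift units [ 6.2   2.86 -0.02] turn units [-0.01 -0.   -0.  ]
0.52 0.24 -0.00 0 0 -0.00 -0.7; 0.52 0.24 -0.00 0 0 -0.00 -0.7; 0.52 0.24 -0.00 0 0 -0.00 -0.7; 0.52 0.24 -0.00 0 0 -0.00 -0.7; 0.52 0.24 -0.00 0 0 -0.00 -0.7; 0.52 0.24 -0.00 0 0 -0.00 -0.7; 0.52 0.24 -0.00 0 0 -0.00 -0.7; 0.52 0.24 -0.00 0 0 -0.00 -0.7
0.52 0.24 -0.00 0 0 -0.00 -0.7; 0.52 0.24 -0.00 0 0 -0.00 -0.7; 0.52 0.24 -0.00 0 0 -0.00 -0.7; 0.52 0.24 -0.00 0 0 -0.00 -0.7
```

>>> carry_out(targets="0.3 0.15 0 0 0 0 -0.7; 0.6 0.28 0 0 0 0 -0.7; 0.7 0.32 0 0 0 0 -0.7; 0.7 0.32 0 0 0 0 -0.7; 0.7 0.32 0 0 0 0 -0.7; 0.7 0.32 0 0 0 0 -0.7; 0.7 0.32 0 0 0 0 -0.7; 0.7 0.32 0 0 0 0 -0.7")

```text
time: 14.6
ee_pos: [0.4302, 0.1998, 0.3086]
tcp_rot: [-179.9, -0.0, 115.7]
wrist_force: [0.2, 0.3, -0.6]
opening: 0.0207
grasp_force: 58.7
```

>>> carry_out(targets="0.6 0.26 0 0 0 0 -0.7; 0.4 0.2 0 0 0 0 -0.7; 0.1 0.05 0 0 0 0 -0.7; 0 0 0 0 0 0 -0.7; 0 0 0 0 0 0 -0.7; 0 0 0 0 0 0 -0.7; 0 0 0 0 0 0 -0.7; 0 0 0 0 0 0 -0.7")

```text
time: 15.27
ee_pos: [0.4302, 0.2461, 0.31]
tcp_rot: [180.0, 0.0, 115.7]
wrist_force: [-0.6, 0.0, -1.2]
opening: 0.0207
grasp_force: 58.7
```

Run:
```python
from h import *
step([.43,.2471,.31],115.75)
c=get_calibration("wrist");im=camera("wrist");cv2.imwrite("pics/w9.png",im[:,:,::-1])
o=monitor.get_obs()['ee_pos']
q=proj("wrist",[[.43,.2471,.052],[o[0],o[1],o[2]-.217],[o[0],o[1],o[2]-.177]],c);print(q)
x,y=q[0].astype(int);g=cv2.cvtColor(im,cv2.COLOR_RGB2GRAY)
print(g[y-26:y+27:3,x-30:x+31:3])
```

```text
t 15.27 pos [0.4302 0.2461 0.31  ] rot [179.99   0.   115.65] F [-0.6  0.  -1.2] op 0.0207 g 58.7
shift units [ 0.03  0.01 -0.  ] turn units [ 0.    0.   -0.02]
[[278.95905482 212.92246652]
 [278.69378749 238.77315206]
 [278.76639145 273.92950278]]
[[123 122 121 122 121 120 121 121 120 119 119 120 118 118 119 119 117 119
  117 118 115]
 [133 123 118 120 119 117 117 117 118 115 116 117 117 116 118 117 117 117
  118 119 118]
 [206 191 125 118 119 120 118 118 119 118 119 118 118 118 119 119 120 117
  119 119 118]
 [205 203 128 118 120 119 119 118 117 118 118 117 118 117 118 119 119 120
  117 118 118]
 [208 208 128 120 120 120 121 118 119 117 117 117 119 117 119 119 118 118
  118 158 175]
 [205 202 119 117 117 116 115 116 114 115 113 115 116 115 116 116 117 117
  115 199 203]
 [206 206 130 117 118 117 114 115 115 115 112 111 115 115 114 114 115 115
  118 159 200]
 [199 196 119 118 118 117 116 116 101  67  61  72 105 117 118 118 121 177
  201 203 202]
 [205 205 134 122 121 120 120 105  56  51  50  52  71 111 120 120 179 207
  207 206 206]
 [204 205 134 117 118 117 115  93  53  51  51  51  59 121 199 153 202 203
  203 202 202]
 [204 206 127 122 120 120 119 102  72  54  53  59  77 151 206 204 205 205
  204 206 205]
 [203 207 151 120 120 118 148 108  90  80  78  78 114 183 205 203 202 202
  201 203 202]
 [200 204 164 186 133 198 202 196 146 134 132 134 163 201 203 202 200 201
  200 201 201]
 [196 200 205 207 207 206 206 206 205 198 193 202 207 206 206 206 205 206
  205 206 205]
 [197 202 198 205 206 205 203 205 205 205 205 205 204 205 205 204 204 204
  204 204 204]
 [199 207 204 207 205 205 206 207 206 206 207 207 207 207 206 204 205 204
  204 204 204]
 [197 205 182 206 206 206 206 206 205 205 206 206 205 206 206 204 204 205
  205 205 204]
 [190 201 204 207 207 206 207 207 207 185 111 147 204 207 207 208 205 206
  205 206 205]]
```

The hole appears about (278,214), within 1 mm of the pin axis. Lowering.

>>> carry_out(targets="0 -0.01 0.2 0 0 0 -0.7; 0 0 0.3 0 0 0 -0.7; 0 0 0.3 0 0 0 -0.7; 0 0 0.15 0 0 0 -0.7; 0 0 0.1 0 0 0 -0.7; 0 0 0.1 0 0 0 -0.7; 0 0 0.1 0 0 0 -0.7; 0 0 0 0 0 0 -0.7")

```text
time: 15.98
ee_pos: [0.4296, 0.2467, 0.2592]
tcp_rot: [-180.0, 0.0, 115.7]
wrist_force: [0.2, 0.5, -1.1]
opening: 0.0204
grasp_force: 58.7
```

>>> carry_out(targets="0 0 0.1 0 0 0 -0.7; 0 0 0.15 0 0 0 -0.7; 0 0 0.15 0 0 0 -0.7; 0 0 0.12 0 0 0 -0.7; 0 0 0.08 0 0 0 -0.7; 0 0 0.05 0 0 0 -0.7; 0 0 0.03 0 0 0 -0.7; 0 0 0 0 0 0 -0.7")

```text
time: 16.65
ee_pos: [0.4297, 0.2467, 0.233]
tcp_rot: [180.0, -0.0, 115.7]
wrist_force: [-0.4, 1.0, -0.0]
opening: 0.0202
grasp_force: 59.4
```

>>> carry_out(targets="0 0 0.03 0 0 0 -0.7; 0 0 0.03 0 0 0 -0.7; 0 0 0 0 0 0 -0.7; 0 0 0 0 0 0 -0.7; 0 0 0 0 0 0 -0.7; 0 0 0 0 0 0 -0.7; 0 0 0 0 0 0 -0.7; 0 0 0 0 0 0 -0.7", newtons=90)

```text
time: 17.32
ee_pos: [0.4296, 0.2466, 0.2327]
tcp_rot: [179.9, -0.0, 115.7]
wrist_force: [-7.9, -4.6, 20.1]
opening: 0.02
grasp_force: 89.0
```

>>> carry_out(targets="0 0 0.02 0 0 0 -0.7; 0 0 0 0 0 0 -0.7; 0 0 0 0 0 0 -0.7; 0 0 0 0 0 0 -0.7; 0 0 0 0 0 0 -0.7; 0 0 0 0 0 0 -0.7; 0 0 0 0 0 0 -0.7; 0 0 0 0 0 0 -0.7")

```text
time: 17.98
ee_pos: [0.4296, 0.2466, 0.2326]
tcp_rot: [179.9, -0.0, 115.7]
wrist_force: [-10.8, -5.9, 26.5]
opening: 0.0205
grasp_force: 89.6
```

Run:
```python
from h import *
step([.43,.2471,.233])
c=get_calibration("scene");im=camera("scene");h=cv2.cvtColor(im,cv2.COLOR_RGB2HSV)
p=monitor.get_obs()['ee_pos'];q=proj("scene",[[p[0],p[1],.056],[p[0],p[1],.094]]);print(q)
x,y=q.mean(0).astype(int);m=((h[...,0]<8)|(h[...,0]>172))&(h[...,1]>130)&(h[...,2]>50);print(m[y-25:y+26:2,x-20:x+21:2].astype(int).tolist().__str__().replace('], [','\n').replace(', ',''))
step([.43,.2471,.233])
```

```text
t 17.98 pos [0.4296 0.2466 0.2326] rot [ 1.7988e+02 -1.0000e-02  1.1573e+02] F [-10.8  -5.9  26.5] op 0.0205 g 89.6
shift units [ 0.01  0.02 -0.01] turn units [ 0.02 -0.   -0.  ]
[[219.31523363 280.48896346]
 [218.29354907 268.55558902]]
[[000000000000000000000
000000000000000000000
000000000000000000000
000000000000000000000
000000000000000000000
000000000000000000000
000000000000000000000
000000000000000000000
000000000000000000000
000000001110000000000
000000001110000000000
000000001110000000000
000000001110000000000
000000001110000000000
000000001110000000000
000000001110000000000
000000000110000000000
000000000010000000000
000000000000000000000
000000000000000000000
000000000000000000000
000000000000000000000
000000000000000000000
000000000000000000000
000000000000000000000
000000000000000000000]]
t 18.03 pos [0.4296 0.2466 0.2326] rot [ 1.7988e+02 -1.0000e-02  1.1573e+02] F [-10.9  -5.9  26.2] op 0.0198 g 89.6
shift units [ 0.01  0.01 -0.01] turn units [ 0.02 -0.   -0.  ]
```

```bash
python3 -c "
from workcell import bot
print(bot.job_done())"
```

```text
the job is handed in; nothing more can be done
None
```

I handed the job in at about 18 s; no verdict came back. The larger weight is in the well, the lid is shut, and the pin is home, still gripped and pressed down with about 26 N.

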